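# Put the sockets back on the socket rail in order of size

## Task

Put the four loose sockets back on the socket rail, one on each post, drive end down and fully home on their seats, in order of size with the smallest next to the end that carries the hanging ring, so that the rail hangs with the heavy ones at the bottom. Don't knock over the oil bottle.

Things in the scene. Friction and masses are not known exactly. Their poses are not given: they have to be found in the camera images.
- socket_22: smallest of four loose steel hexagon sockets: straight round sleeve, outside diameter 36 mm, 48 mm tall, under 0.65 kg, standing on the bench with its hexagon mouth (22 mm across flats) up and drive end down. A 19 mm square drive hole enters its underside, 22 mm deep, and opens into the hexagon. Origin: centre of its underside; z up along its axis
- socket_27: second smallest of four loose steel hexagon sockets: straight round sleeve, outside diameter 43 mm, 51 mm tall, under 0.65 kg, standing on the bench with its hexagon mouth (27 mm across flats) up and drive end down. A 19 mm square drive hole enters its underside, 22 mm deep, and opens into the hexagon. Origin: centre of its underside; z up along its axis
- socket_32: second largest of four loose steel hexagon sockets: straight round sleeve, outside diameter 50 mm, 54 mm tall, under 0.65 kg, standing on the bench with its hexagon mouth (32 mm across flats) up and drive end down. A 19 mm square drive hole enters its underside, 22 mm deep, and opens into the hexagon. Origin: centre of its underside; z up along its axis
- socket_38: largest of four loose steel hexagon sockets: straight round sleeve, outside diameter 57 mm, 58 mm tall, under 0.65 kg, standing on the bench with its hexagon mouth (38 mm across flats) up and drive end down. A 19 mm square drive hole enters its underside, 22 mm deep, and opens into the hexagon. Origin: centre of its underside; z up along its axis
- post_1: number 1 of the socket rail's four round steel posts, counted along the rail's +y, 65 to 85 mm apart, each on a black clip, fixed. 12 mm thick, 30 mm tall, the top 12 mm tapering to a 5 mm tip; a drive hole drops over it with 3.5 mm play all round. Origin: foot of the post on the clip's flat seat, 20 mm above the bench, where a seated socket's underside rests; z up, y along the rail
- post_2: number 2 of the socket rail's four round steel posts, counted along the rail's +y, 65 to 85 mm apart, each on a black clip, fixed. 12 mm thick, 30 mm tall, the top 12 mm tapering to a 5 mm tip; a drive hole drops over it with 3.5 mm play all round. Origin: foot of the post on the clip's flat seat, 20 mm above the bench, where a seated socket's underside rests; z up, y along the rail
- post_3: number 3 of the socket rail's four round steel posts, counted along the rail's +y, 65 to 85 mm apart, each on a black clip, fixed. 12 mm thick, 30 mm tall, the top 12 mm tapering to a 5 mm tip; a drive hole drops over it with 3.5 mm play all round. Origin: foot of the post on the clip's flat seat, 20 mm above the bench, where a seated socket's underside rests; z up, y along the rail
- post_4: number 4 of the socket rail's four round steel posts, counted along the rail's +y, 65 to 85 mm apart, each on a black clip, fixed. 12 mm thick, 30 mm tall, the top 12 mm tapering to a 5 mm tip; a drive hole drops over it with 3.5 mm play all round. Origin: foot of the post on the clip's flat seat, 20 mm above the bench, where a seated socket's underside rests; z up, y along the rail
- hanging_ring: black stop with a flat-lying steel ring (38 mm across) on top, at one end of the rail (either end; the other end's stop is plain). Fixed. Origin: at bench level under the stop, about 60 mm beyond the end post; top 27 mm above the bench. The rail is aluminium, 376 mm long, 40 mm wide, 12 mm high, lying on the bench, fixed
- oil_bottle: small brown dropper bottle with a black cap, 33 mm across, 102 mm tall, loose, standing on the bench to the right of the rail. Origin: centre of its underside; z up
Mind the look-alikes: they are no part of the job. Leave any red or yellow look-alike of the socket_32 alone.

How it is judged:
By the outcome, as a careful person would: the job done as asked, in the order asked, and still so for the second after the job is handed in, with the robot touching nothing.
It also fails if it takes over 106 s, if anything falls off the work surface, if the arm or the gripper's body presses on something with over 40 N, if the wrist force passes 120 N, or if a joint passes its speed limit or range.

## Robot

A 6-joint arm with a two-finger parallel gripper is mounted at the origin on a cart in front of the work surface, level with it; the furniture and walls round the work are solid. World frame = base frame: x ahead of the robot, y to its left, z up, the work surface at z = 0. Lengths are in m, angles in rad, forces in N, time in s.
With the tool pointing down it reaches from about 0.375 to 0.825 m from the base axis. Payload 5.5 kg.
Tool frame: the origin (TCP) lies midway between the tips of the shut fingers; the grasp point (between the pads) lies 19 mm behind it (manip.pinch_z is the distance from the TCP to the grasp point, in m); z points along the fingers, y is the line along which they close (so a half turn about z gives the same grasp; the last joint's range is limited). The gripper opens to 85 mm and grips with 20 to 120 N. Pads are 22 mm wide; open, the fingers measure 114 mm over their backs; the gripper's body (76 mm by 85 mm) begins 54 mm behind the grasp point. The pads swing forward as they close: fully open they stand 13 mm farther back than shut.
Start: joints at [-1.343, 0.314, -0.047, 1.21, 0, 1.571], TCP at [0.135, -0.584, 0.231] pointing down, gripper open.
Joint ranges: [-2.67, 2.67], [-0.69, 1.73], [-1.03, 1.25], [-2.08, 2.16], [-1.42, 1.45], [-3.14, 3.14]. Speed limits (rad/s): [2.39, 2.39, 3.01, 3.14, 3.14, 3.14].

## Interface

Orientations are given as a rotation vector (axis times angle).
In Python, from rig import manip gives the robot as it stands.
- The arm moves only by the shell command python3 -m inch 'ROWS' [OPENING] [FORCE]. ROWS is JSON, a list of rows, each a list of 6 numbers: the shift along the tool's x, y, z in cm, then the turn, a rotation vector about the tool's x, y, z in degrees. In form: [[dx, dy, dz, wx, wy, wz], ...]. A call has 1 to 5 rows; each row shifts and turns the commanded pose from where the row before left it, along the tool's axes as they then stand; what a row does not reach is not made up. A row lasts 1/8 s, in which the tool goes at most 62.5 mm and 10.7 degrees, less where a joint would pass 70% of its speed; a pose out of reach is approached as far as the arm can. A call is refused whole if a number of a shift passes 6.25 or a number of a turn 10.7, either way. A call with a gripper value outside its range is refused whole. OPENING is the opening, from 0 (shut) to 1 (fully open), set as the call begins (- or left out, the last holds). The fingers move at their own pace and stop on an object; FORCE is the grip in N (left out, the last holds). Time passes only in rows, so rows that do not move let the fingers close. It gives the time, the measured TCP pose, the force, the opening and the grip force at its end, in the units of the state.
- manip.get_state(): the state, without advancing time (a new reading comes with each control period).
- manip.read_camera(name): name is "side" or "top" or "wrist"; returns a dict with "pixels" (420x560x3 uint8, red, green, blue), "camera_matrix" (3x3 intrinsics, pixels), "rvec" (rotation vector, rad) and "tvec" (3), from world to camera coordinates, as OpenCV has them. Camera axes: x right, y down, z forward; pixel columns grow to the right and rows downward; lengths in m; the calibration is good to about 2 mm. A picture is of the moment at which its call begins. There is no depth.
- manip.close_job(): hands the job in; it is judged then, once.
The state is a dict: "time": time; "joint_pos": joint angles; "qd": joint speeds; "tau": joint torques, N m; "tool_pos": TCP position; "orientation": TCP orientation; "ft_force": force on the tool from outside, world axes, zero at the start; "torque": the same for the moment, N m; "gripper_width": finger opening in m; "grip_force": force on a finger pad.
Only numpy, scipy, OpenCV 4.12 (cv2) and the standard library are available. Lean on these libraries where they do the work, as an engineer would, in place of code of your own. Each camera call takes 0.05 s, during which the arm holds its last target. There are 200 camera calls.

## Working session

There is one attempt and no reset: what is moved stays moved. The work goes in short steps, Python scripts to look and compute and a shell command to move; the robot and the scene stay as the last step left them, time stands still between calls to the robot, and variables do not carry over. Pictures are saved under pics/ and viewed, at most 14 in all, crops included, and the job is handed in when it is done.

```bash
mkdir -p pics; ls
cat > h.py <<'E'
import numpy as np, cv2
from rig import manip
def cam(n,save=None):
    c=manip.read_camera(n)
    if save: cv2.imwrite('pics/'+save,c['pixels'][:,:,::-1])
    return c
def ray(c,u,v):
    R,_=cv2.Rodrigues(np.array(c['rvec'],float)); t=np.array(c['tvec'],float).reshape(3)
    d=R.T@np.linalg.inv(np.array(c['camera_matrix']))@[u,v,1.]
    return -R.T@t,d
def plane(c,u,v,z):
    o,d=ray(c,u,v); return o+d*(z-o[2])/d[2]
def proj(c,P):
    p,_=cv2.projectPoints(np.array(P,float).reshape(-1,3),np.array(c['rvec'],float),np.array(c['tvec'],float),np.array(c['camera_matrix'],float),None); return p.reshape(-1,2)
E
python3 - <<'E'
from h import *
import pickle
for n in('top','side','wrist'):
    c=cam(n,n+'0.png'); pickle.dump(c,open(n+'0.pkl','wb')); print(n,ray(c,280,210))
print(manip.get_state(), manip.pinch_z)
E
```

```text
pics
top (array([ 0.46818107, -0.04345053,  1.02358311]), array([ 0.06987474, -0.02257365, -0.9973102 ]))
side (array([ 0.54238998, -0.82308893,  0.59765819]), array([-0.00248729,  0.80995965, -0.58654242]))
wrist (array([ 0.20107991, -0.57031915,  0.37302963]), array([-0.28150941, -0.07222301, -0.95716521]))
{'time': 0.15, 'joint_pos': array([-1.34300981e+00,  3.14080101e-01, -4.78447343e-02,  1.21017518e+00,
       -1.34661044e-05,  1.57075849e+00]), 'qd': array([ 0.00024098, -0.00187368,  0.00264456,  0.00141592,  0.00168499,
        0.00071759]), 'tau': array([ 3.66586055e-04, -5.40045905e+01,  3.40058541e+01,  1.32237514e-02,
        1.24873018e-04,  1.50318584e-05]), 'tool_pos': array([ 0.13539123, -0.58408163,  0.23062475]), 'orientation': array([-3.11994671e+00, -3.56945174e-01,  2.53603133e-04]), 'ft_force': array([-1.02474701, -0.16658579, -0.52429068]), 'torque': array([0.02844751, 0.01415803, 0.0379937 ]), 'grip_force': 0.0, 'gripper_width': 0.08521310395801487} 0.0187
```

View pics/top0.png

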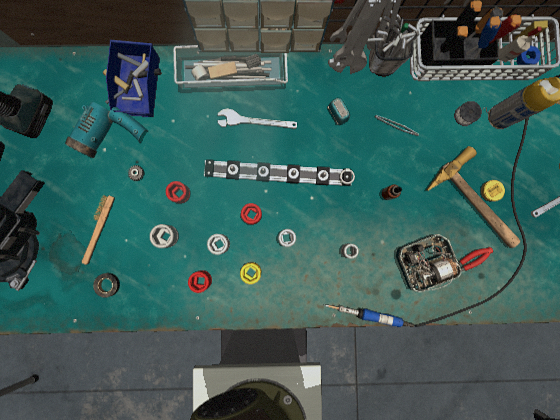

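View pics/side0.png

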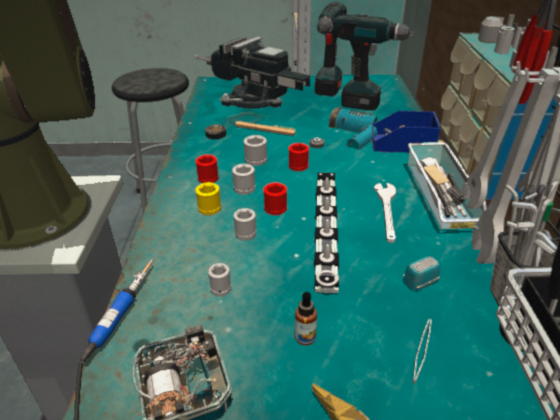

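Top view: the rail runs from (207,168) to (350,178), with the ring at (347,177) on the right. Four steel sockets stand at (162,236), (218,243), (287,237) and (350,251). The red ones at (177,191), (251,213) and (200,281) and the yellow one at (250,272) are look-alikes. The bottle is at (391,192). The grey item at (136,173) and the dark ring at (106,284) are low and don't fit the socket description. I'll confirm this in a crop and measure.

```bash
cat > m.py <<'E'
from h import *
import pickle,sys
c=pickle.load(open('top0.pkl','rb')); im=c['pixels']; K=np.array(c['camera_matrix']); print(K[0,0],K[1,1])
hsv=cv2.cvtColor(im,cv2.COLOR_RGB2HSV)
# not-green & low saturation
m=((hsv[...,1]<75)&(hsv[...,2]>70)).astype(np.uint8)
for (u,v) in [(162,236),(218,243),(287,237),(350,251),(136,173)]:
    s=np.zeros_like(m); s[v-18:v+19,u-18:u+19]=m[v-18:v+19,u-18:u+19]
    cs,_=cv2.findContours(s,cv2.RETR_EXTERNAL,cv2.CHAIN_APPROX_NONE)
    k=max(cs,key=cv2.contourArea); (x,y),r=cv2.minEnclosingCircle(k); a=cv2.contourArea(k)
    print((u,v),'circ',round(x,1),round(y,1),round(r,2),'areaR',round(np.sqrt(a/np.pi),2),'bb',cv2.boundingRect(k), 'D mm',2000*(r+.3)/K[0,0]*0.97, plane(c,x,y,.052).round(4))
crop=im[155:295,95:405]; cv2.imwrite('pics/crop0.png',cv2.resize(crop,None,fx=2.58,fy=2.58,interpolation=cv2.INTER_CUBIC)[:,:,::-1])
crop=im[150:195,200:360]; cv2.imwrite('pics/crop1.png',cv2.resize(crop,None,fx=5,fy=5,interpolation=cv2.INTER_CUBIC)[:,:,::-1])
E
python3 m.py
```

```text
401.2320827086422 401.2320827086422
(162, 236) circ 161.4 235.6 12.23 areaR 11.64 bb (150, 224, 24, 24) D mm 60.59121855763609 [0.4792 0.2209 0.052 ]
(218, 243) circ 218.0 244.0 11.4 areaR 10.31 bb (207, 234, 23, 21) D mm 56.57971717015403 [0.4566 0.0853 0.052 ]
(287, 237) circ 292.9 242.9 17.09 areaR 9.49 bb (278, 229, 28, 27) D mm 84.07533432733501 [ 0.456  -0.0952  0.052 ]
(350, 251) circ 350.0 257.0 21.63 areaR 13.68 bb (332, 237, 37, 33) D mm 106.05036975789163 [ 0.4197 -0.2326  0.052 ]
(136, 173) circ 135.2 172.4 7.63 areaR 6.57 bb (128, 165, 14, 15) D mm 38.363364791043495 [0.6334 0.2847 0.052 ]
```

View pics/crop0.png

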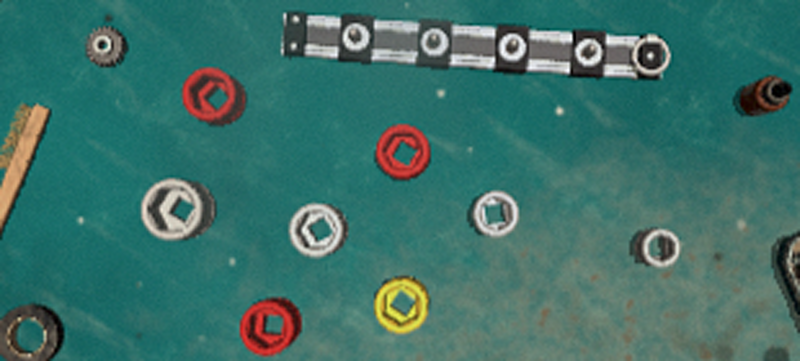

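View pics/crop1.png

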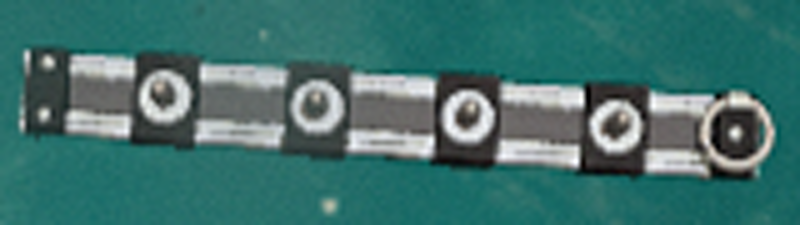

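The crop confirms the four steel sockets shrink from left to right: 38, 32, 27, 22. The ring is at the right end, so they go on the rail in that same left-to-right order. Next I'll refine the centres and work out the moves.

```bash
cat > m2.py <<'E'
from h import *
import pickle
from scipy.spatial.transform import Rotation as Ro
c=pickle.load(open('top0.pkl','rb')); im=c['pixels']; K=np.array(c['camera_matrix'])
hsv=cv2.cvtColor(im,cv2.COLOR_RGB2HSV)
m=((hsv[...,1]<60)&(hsv[...,2]>140)).astype(np.uint8)
def meas(u,v,w,z):
    s=np.zeros_like(m); s[v-w:v+w+1,u-w:u+w+1]=m[v-w:v+w+1,u-w:u+w+1]
    cs,_=cv2.findContours(s,cv2.RETR_EXTERNAL,cv2.CHAIN_APPROX_NONE)
    k=max(cs,key=cv2.contourArea); (x,y),(a,b),_=cv2.fitEllipse(k)
    p=plane(c,x,y,z); d=1000*(np.array([a,b])+1)/K[0,0]*(1.0236-z)
    print((u,v),'px',round(x,1),round(y,1),'D',d.round(1),'xyz',p.round(4)); return p
S=[meas(161,236,13,.058),meas(218,244,12,.054),meas(287,238,12,.051),meas(351,251,10,.048)]
P=[meas(233,169,5,.02),meas(264,171,5,.02),meas(293,173,5,.02),meas(323,175,5,.02)]
P=np.array(P); print(np.diff(P[:,:2],axis=0), np.linalg.norm(np.diff(P[:,:2],axis=0),axis=1)); d=P[0]-P[3]; print('rail az',np.degrees(np.arctan2(d[1],d[0])))
b=plane(c,391,192,.08);print('bottle~',b)
np.savez('pos.npz',S=S,P=P)
R=Ro.from_rotvec(manip.get_state()['orientation']).as_matrix();print('x az',np.degrees(np.arctan2(R[1,0],R[0,0])))
# side check
s=pickle.load(open('side0.pkl','rb')); v=s['pixels'].copy()
for q in list(S)+list(P): 
    a=proj(s,q)[0]; cv2.circle(v,(int(round(a[0])),int(round(a[1]))),1,(255,0,255),-1)
cv2.imwrite('pics/side_chk.png',cv2.resize(v[125:305,180:360],None,fx=3.3,fy=3.3)[:,:,::-1])
E
python3 m2.py
```

```text
(161, 236) px 160.9 235.7 D [55.6 57.7] xyz [0.479  0.2205 0.058 ]
(218, 244) px 216.8 243.8 D [49.5 50.8] xyz [0.4572 0.0878 0.054 ]
(287, 238) px 287.0 237.5 D [41.6 43.6] xyz [ 0.4693 -0.0812  0.051 ]
(351, 251) px 351.0 250.8 D [35.6 37. ] xyz [ 0.4344 -0.2363  0.048 ]
(233, 169) px 232.5 168.8 D [25.9 26.7] xyz [0.6446 0.0516 0.02  ]
(264, 171) px 263.2 170.8 D [25.9 27.1] xyz [ 0.6383 -0.0256  0.02  ]
(293, 173) px 293.2 172.9 D [25.8 27.5] xyz [ 0.6319 -0.1013  0.02  ]
(323, 175) px 322.7 174.6 D [26.4 26.6] xyz [ 0.6264 -0.1757  0.02  ]
[[-0.00631603 -0.07724062]
 [-0.00636145 -0.07566643]
 [-0.00550952 -0.07448214]] [0.07749842 0.07593337 0.07468563]
rail az 85.42711486449164
bottle~ [ 0.5729016  -0.32942048  0.08      ]
x az 13.053374825704205
```

View pics/side_chk.png

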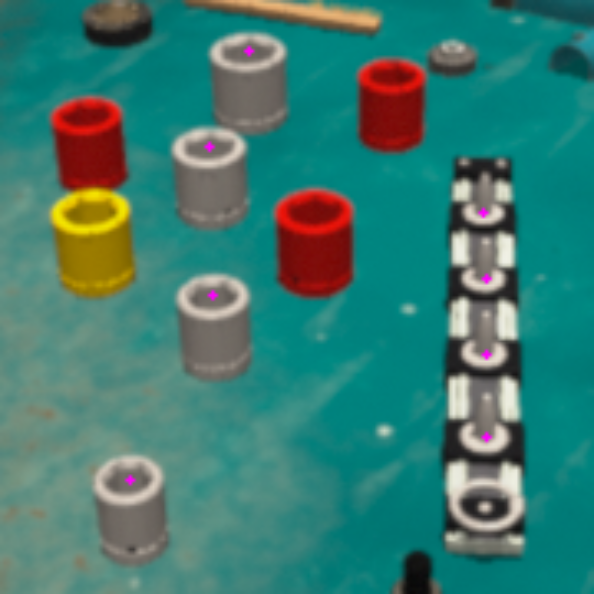

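The side check puts every projected centre (magenta) on its socket mouth or post foot, so the positions are good. Next I turn the tool so the fingers close across the rail.

```bash
cat > go.py <<'E'
from h import *
import sys
from scipy.spatial.transform import Rotation as Ro
# usage: go.py S|P index z   -> delta in tool axes (cm), turn (deg)
d=np.load('pos.npz'); az=np.radians(85.4)
t=np.r_[d[sys.argv[1]][int(sys.argv[2])][:2],float(sys.argv[3])]
if len(sys.argv)>4: t[:2]+=np.array(eval(sys.argv[4]))
s=manip.get_state(); R=Ro.from_rotvec(s['orientation']).as_matrix()
x=[np.cos(az),np.sin(az),0]; z=[0,0,-1]; T=np.c_[x,np.cross(z,x),z]
print('d cm',(R.T@(t-s['tool_pos'])*100).round(2),'turn',np.degrees(Ro.from_matrix(R.T@T).as_rotvec()).round(2),'tcp',s['tool_pos'].round(4),'t',round(s['time'],2),'f',np.round(s['ft_force'],1),'w',round(s['gripper_width'],4),'g',round(s['grip_force'],1),'j',s['joint_pos'].round(2))
E
python3 -m inch '[[0,0,-2,0,0,-10],[0,0,-2,0,0,-10],[0,0,0,0,0,-10],[0,0,0,0,0,-10],[0,0,0,0,0,-10]]' && python3 -m inch '[[0,0,0,0,0,-10],[0,0,0,0,0,-10],[0,0,0,0,0,-2.4],[0,0,0,0,0,0]]'; python3 go.py S 3 0.15
```

```text
time: 0.78
tool_pos: [0.1355, -0.5843, 0.271]
orientation: [-2.673, -1.65, -0.0]
ft_force: [-1.2, 0.3, -0.8]
gripper_width: 0.0852
grip_force: 0.0
time: 1.27
tool_pos: [0.1355, -0.5843, 0.271]
orientation: [-2.308, -2.131, -0.001]
ft_force: [0.1, 0.5, 0.4]
gripper_width: 0.0855
grip_force: 0.0
d cm [37.07 27.03 12.11] turn [-0.01 -0.04  0.02] tcp [ 0.1355 -0.5843  0.271 ] t 1.27 f [0.1 0.5 0.4] w 0.0855 g 0.0 j [-1.34  0.3   0.03  1.3   0.    0.31]
```

```bash
python3 -m inch '[[3.7,2.7,1.2,0,0,0],[3.7,2.7,1.2,0,0,0],[3.7,2.7,1.2,0,0,0],[3.7,2.7,1.2,0,0,0],[3.7,2.7,1.2,0,0,0]]' >/dev/null && python3 -m inch '[[3.7,2.7,1.2,0,0,0],[3.7,2.7,1.2,0,0,0],[3.7,2.7,1.2,0,0,0],[3.7,2.7,1.2,0,0,0],[3.7,2.7,1.2,0,0,0]]' >/dev/null && python3 -m inch '[[0,0,0,0,0,0],[0,0,0,0,0,0]]'; python3 go.py S 3 0.012
```

```text
time: 2.78
tool_pos: [0.4337, -0.2372, 0.1513]
orientation: [-2.308, -2.131, 0.001]
ft_force: [-0.7, -0.4, 0.3]
gripper_width: 0.0853
grip_force: 0.0
d cm [ 0.1   0.07 13.93] turn [-0.03  0.02  0.05] tcp [ 0.4337 -0.2372  0.1513] t 2.77 f [-0.7 -0.4  0.3] w 0.0853 g 0.0 j [-0.5   0.17 -0.43  0.98 -0.    1.15]
```

```bash
python3 -m inch '[[0.1,0.1,4,0,0,0],[0,0,4,0,0,0],[0,0,3,0,0,0],[0,0,2.1,0,0,0],[0,0,0.8,0,0,0]]' >/dev/null && python3 -m inch '[[0,0,0,0,0,0],[0,0,0,0,0,0],[0,0,0,0,0,0],[0,0,0,0,0,0],[0,0,0,0,0,0]]' 0 60 && python3 -m inch '[[0,0,0,0,0,0],[0,0,0,0,0,0],[0,0,0,0,0,0],[0,0,0,0,0,0]]';python3 go.py S 3 0.012
```

```text
time: 4.03
tool_pos: [0.4357, -0.2367, 0.0135]
orientation: [2.306, 2.13, 0.0]
ft_force: [-1.6, 0.7, 5.1]
gripper_width: 0.0348
grip_force: 59.7
time: 4.53
tool_pos: [0.4357, -0.2367, 0.0135]
orientation: [2.306, 2.13, -0.0]
ft_force: [-1.2, -1.0, 5.1]
gripper_width: 0.035
grip_force: 59.7
d cm [ 0.03 -0.13  0.15] turn [0.08 0.08 0.06] tcp [ 0.4357 -0.2367  0.0135] t 4.53 f [-1.2 -1.   5.1] w 0.035 g 59.7 j [-0.5   0.32 -0.59  0.66 -0.    1.15]
```

```bash
python3 -m inch '[[0,0,-1,0,0,0],[0,0,-3,0,0,0],[0,0,-3,0,0,0],[0,0,-2,0,0,0],[0,0,0,0,0,0]]'; python3 go.py P 3 0.1
```

```text
time: 5.15
tool_pos: [0.4365, -0.2368, 0.1043]
orientation: [2.305, 2.129, 0.002]
ft_force: [0.4, -0.0, -0.9]
gripper_width: 0.035
grip_force: 60.1
d cm [ 7.59 18.44  0.49] turn [0.21 0.09 0.06] tcp [ 0.4365 -0.2368  0.1043] t 5.15 f [ 0.4 -0.  -0.9] w 0.035 g 60.1 j [-0.5   0.21 -0.49  0.87  0.    1.15]
```

```bash
python3 -m inch '[[1.5,3.7,0,0,0,0],[1.5,3.7,0,0,0,0],[1.5,3.7,0,0,0,0],[1.5,3.7,0,0,0,0],[1.5,3.6,0,0,0,0]]' >/dev/null; python3 -m inch '[[0,0,0,0,0,0],[0,0,0,0,0,0]]'>/dev/null; python3 go.py P 3 0.034
python3 - <<'E'
from h import *
a=cam('wrist','w1.png')['pixels'];b=cam('side')['pixels'][200:330,200:400]
b=cv2.resize(b,(560,364));cv2.imwrite('pics/j1.png',np.vstack([cv2.resize(a,(560,230))[:0],b])[:,:,::-1])
E
```

```text
d cm [0.02 0.35 6.69] turn [-0.16 -0.01  0.07] tcp [ 0.6231 -0.1757  0.101 ] t 6.03 f [-0.3  0.2 -1.7] w 0.0349 g 60.6 j [-0.27  0.48 -0.11  0.98 -0.    1.38]
```

View pics/j1.png

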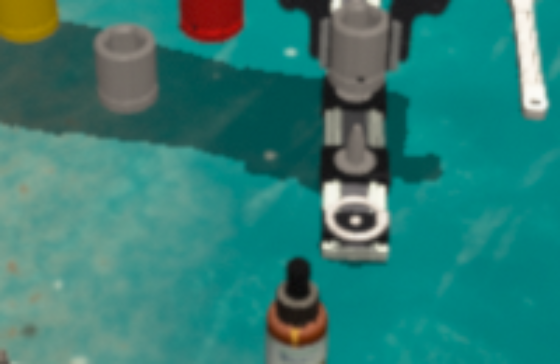

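View pics/w1.png

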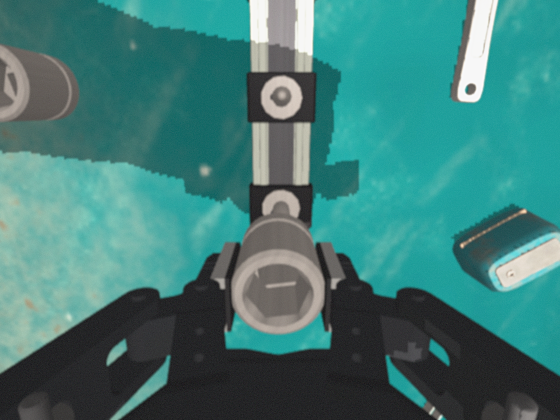

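The socket is held upright and centred. Now I lower it.

```bash
python3 -m inch '[[0,0.4,0,0,0,0],[0,0,1.6,0,0,0],[0,0,1.6,0,0,0],[0,0,1.6,0,0,0],[0,0,1.0,0,0,0]]'; python3 -m inch '[[0,0,0.5,0,0,0],[0,0,0.3,0,0,0],[0,0,0,0,0,0]]'; python3 go.py P 3 0.034
```

```text
time: 6.75
tool_pos: [0.6273, -0.176, 0.0423]
orientation: [-2.306, -2.13, 0.002]
ft_force: [0.7, -1.0, -1.7]
gripper_width: 0.0346
grip_force: 60.6
time: 7.12
tool_pos: [0.6285, -0.1763, 0.0365]
orientation: [2.308, 2.131, 0.0]
ft_force: [-1.3, -0.8, -1.9]
gripper_width: 0.0343
grip_force: 60.6
d cm [ 0.04 -0.22  0.25] turn [0.01 0.01 0.05] tcp [ 0.6285 -0.1763  0.0365] t 7.12 f [-1.3 -0.8 -1.9] w 0.0343 g 60.6 j [-0.27  0.54 -0.17  0.86 -0.    1.38]
```

```bash
python3 -m inch '[[0,-0.1,0.2,0,0,0],[0,0,0.1,0,0,0],[0,0,0,0,0,0]]'; python3 -m inch '[[0,0,0,0,0,0],[0,0,0,0,0,0],[0,0,0,0,0,0],[0,0,0,0,0,0]]' 0.7; python3 -m inch '[[0,0,-2,0,0,0],[0,0,-4,0,0,0],[0,0,-4,0,0,0],[0,0,-1,0,0,0],[0,0,0,0,0,0]]' 1; python3 go.py S 2 0.14
python3 - <<'E'
from h import *
b=cam('side')['pixels'][200:330,200:400]
b=cv2.resize(b,(560,364));cv2.imwrite('pics/j2.png',b[:,:,::-1])
E
```

```text
time: 7.5
tool_pos: [0.6276, -0.1763, 0.0336]
orientation: [2.308, 2.131, 0.0]
ft_force: [-0.3, 0.1, -1.6]
gripper_width: 0.0347
grip_force: 60.6
time: 8.0
tool_pos: [0.6275, -0.1762, 0.0334]
orientation: [2.308, 2.132, 0.0]
ft_force: [0.3, 0.1, 0.1]
gripper_width: 0.06
grip_force: 0.0
time: 8.62
tool_pos: [0.6279, -0.1763, 0.1438]
orientation: [2.307, 2.131, 0.001]
ft_force: [-0.9, -0.3, 0.9]
gripper_width: 0.0856
grip_force: 0.0
d cm [  8.22 -16.56   0.35] turn [0.08 0.01 0.05] tcp [ 0.6279 -0.1763  0.1438] t 8.62 f [-0.9 -0.3  0.9] w 0.0856 g 0.0 j [-0.27  0.45 -0.05  1.07  0.    1.38]
```

View pics/j2.png

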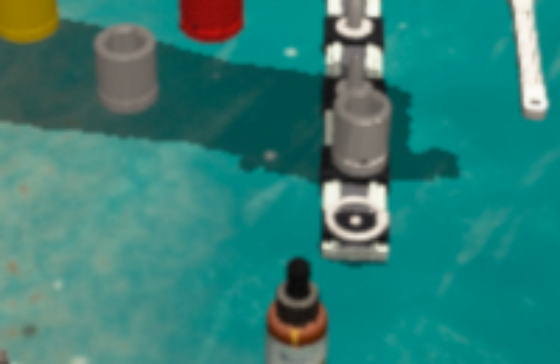

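Socket 22 is seated, standing at about (360,130) on the end post next to the ring. On to socket 27.

```bash
python3 -m inch '[[1.6,-3.3,0,0,0,0],[1.6,-3.3,0,0,0,0],[1.6,-3.3,0,0,0,0],[1.6,-3.3,0,0,0,0],[1.8,-3.3,0,0,0,0]]' >/dev/null; python3 -m inch '[[0,0,0,0,0,0],[0,0,0,0,0,0]]'>/dev/null; python3 go.py S 2 0.015
```

```text
d cm [ 0.02 -0.   12.76] turn [-0.04  0.01  0.06] tcp [ 0.4694 -0.0815  0.1426] t 9.55 f [-0.3  0.3 -0.2] w 0.0856 g 0.0 j [-0.17  0.14 -0.48  0.95 -0.    1.48]
```

```bash
python3 -m inch '[[0,0,4,0,0,0],[0,0,4,0,0,0],[0,0,3,0,0,0],[0,0,1.2,0,0,0],[0,0,0.5,0,0,0]]' >/dev/null && python3 -m inch '[[0,0,0,0,0,0],[0,0,0,0,0,0],[0,0,0,0,0,0],[0,0,0,0,0,0],[0,0,0,0,0,0]]' 0 60 >/dev/null && python3 -m inch '[[0,0,0,0,0,0],[0,0,0,0,0,0]]';python3 go.py S 2 0.015;python3 -m inch '[[0,0,-1,0,0,0],[0,0,-3,0,0,0],[0,0,-3,0,0,0],[0,0,-2,0,0,0],[0,0,0,0,0,0]]'; python3 go.py P 2 0.1
```

```text
time: 11.05
tool_pos: [0.4702, -0.0815, 0.0175]
orientation: [2.307, 2.131, 0.002]
ft_force: [-2.2, 0.7, 5.3]
gripper_width: 0.0417
grip_force: 60.6
d cm [ 0.03 -0.09  0.25] turn [0.1  0.02 0.05] tcp [ 0.4702 -0.0815  0.0175] t 11.05 f [-2.2  0.7  5.3] w 0.0417 g 60.6 j [-0.17  0.29 -0.63  0.66 -0.    1.48]
time: 11.68
tool_pos: [0.4709, -0.0816, 0.1082]
orientation: [2.306, 2.13, 0.004]
ft_force: [-0.2, -0.5, -3.2]
gripper_width: 0.0418
grip_force: 61.4
d cm [-0.68 16.2   0.88] turn [0.22 0.02 0.05] tcp [ 0.4709 -0.0816  0.1082] t 11.68 f [-0.2 -0.5 -3.2] w 0.0418 g 61.4 j [-0.17  0.17 -0.53  0.87  0.    1.48]
```

```bash
python3 -m inch '[[-0.1,3.3,0,0,0,0],[-0.1,3.3,0,0,0,0],[-0.1,3.3,0,0,0,0],[-0.2,3.3,0,0,0,0],[-0.2,3.2,0,0,0,0]]' >/dev/null; python3 -m inch '[[0,0,0,0,0,0],[0,0,0,0,0,0]]'>/dev/null; python3 go.py P 2 0.0375
```

```text
d cm [-0.01  0.12  6.74] turn [-0.17 -0.01  0.06] tcp [ 0.6309 -0.1011  0.1049] t 12.55 f [ 0.6 -0.9 -2.6] w 0.0417 g 61.9 j [-0.16  0.46 -0.13  0.98 -0.    1.49]
```

```bash
python3 -m inch '[[0,0.1,0.3,0,0,0],[0,0,1.6,0,0,0],[0,0,1.6,0,0,0],[0,0,1.6,0,0,0],[0,0,1.0,0,0,0]]' >/dev/null; python3 -m inch '[[0,0,0.4,0,0,0],[0,0,0.2,0,0,0],[0,0,0,0,0,0]]'; python3 go.py P 2 0.0375
```

```text
time: 13.55
tool_pos: [0.6337, -0.1015, 0.0396]
orientation: [2.307, 2.131, 0.001]
ft_force: [-0.1, -0.8, -2.6]
gripper_width: 0.0418
grip_force: 61.9
d cm [ 0.01 -0.18  0.21] turn [0.03 0.   0.05] tcp [ 0.6337 -0.1015  0.0396] t 13.55 f [-0.1 -0.8 -2.6] w 0.0418 g 61.9 j [-0.16  0.52 -0.2   0.85 -0.    1.49]
```

```bash
python3 -m inch '[[0,-0.15,0.15,0,0,0],[0,0,0.1,0,0,0],[0,0,0,0,0,0]]'; python3 -m inch '[[0,0,0,0,0,0],[0,0,0,0,0,0],[0,0,0,0,0,0],[0,0,0,0,0,0]]' 0.8 >/dev/null; python3 -m inch '[[0,0,-2,0,0,0],[0,0,-4,0,0,0],[0,0,-4,0,0,0],[0,0,-1,0,0,0],[0,0,0,0,0,0]]' 1; python3 go.py S 1 0.14
```

```text
time: 13.92
tool_pos: [0.632, -0.1014, 0.0376]
orientation: [2.308, 2.131, 0.001]
ft_force: [-3.4, 0.6, 3.0]
gripper_width: 0.0417
grip_force: 62.5
time: 15.05
tool_pos: [0.6323, -0.1014, 0.1472]
orientation: [2.307, 2.131, 0.001]
ft_force: [-0.9, 0.3, 0.2]
gripper_width: 0.0854
grip_force: 0.0
d cm [ 17.47 -18.95   0.7 ] turn [0.07 0.01 0.05] tcp [ 0.6323 -0.1014  0.1472] t 15.05 f [-0.9  0.3  0.2] w 0.0854 g 0.0 j [-0.16  0.43 -0.07  1.07 -0.    1.49]
```

```bash
python3 -m inch '[[2.9,-3.2,0,0,0,0],[2.9,-3.2,0,0,0,0],[2.9,-3.2,0,0,0,0],[2.9,-3.2,0,0,0,0]]' >/dev/null; python3 -m inch '[[2.9,-3.1,0,0,0,0],[3.0,-3.0,0,0,0,0],[0,0,0,0,0,0],[0,0,0,0,0,0]]'>/dev/null; python3 go.py S 1 0.018
```

```text
d cm [ 0.    0.03 12.79] turn [-0.06  0.04  0.08] tcp [0.457  0.0879 0.1459] t 16.05 f [0.  0.5 0.3] w 0.0855 g 0.0 j [ 0.19  0.12 -0.49  0.96 -0.    1.84]
```

```bash
python3 -m inch '[[0,0,4,0,0,0],[0,0,4,0,0,0],[0,0,3,0,0,0],[0,0,1.2,0,0,0],[0,0,0.5,0,0,0]]' >/dev/null && python3 -m inch '[[0,0,0,0,0,0],[0,0,0,0,0,0],[0,0,0,0,0,0],[0,0,0,0,0,0],[0,0,0,0,0,0]]' 0 70 >/dev/null && python3 -m inch '[[0,0,0,0,0,0],[0,0,0,0,0,0]]';python3 go.py S 1 0.018;python3 -m inch '[[0,0,-1,0,0,0],[0,0,-3,0,0,0],[0,0,-3,0,0,0],[0,0,-2,0,0,0],[0,0,0,0,0,0]]'; python3 go.py P 1 0.1
```

```text
time: 17.55
tool_pos: [0.4582, 0.0883, 0.0211]
orientation: [2.307, 2.131, 0.003]
ft_force: [-2.0, -0.2, 6.1]
gripper_width: 0.0483
grip_force: 72.4
d cm [-0.06 -0.1   0.31] turn [ 0.11 -0.03  0.06] tcp [0.4582 0.0883 0.0211] t 17.55 f [-2.  -0.2  6.1] w 0.0483 g 72.4 j [ 0.19  0.26 -0.65  0.66 -0.    1.84]
time: 18.18
tool_pos: [0.4589, 0.0884, 0.1118]
orientation: [2.306, 2.13, 0.005]
ft_force: [-0.0, 0.5, -3.3]
gripper_width: 0.0482
grip_force: 73.0
d cm [-9.95 18.78  1.24] turn [ 0.22 -0.06  0.06] tcp [0.4589 0.0884 0.1118] t 18.18 f [-0.   0.5 -3.3] w 0.0482 g 73.0 j [ 0.19  0.15 -0.54  0.87 -0.    1.84]
```

```bash
python3 -m inch '[[-2,3.8,0,0,0,0],[-2,3.8,0,0,0,0],[-2,3.8,0,0,0,0],[-2,3.8,0,0,0,0],[-2,3.7,0,0,0,0]]' >/dev/null; python3 -m inch '[[0,0,0,0,0,0],[0,0,0,0,0,0]]'>/dev/null; python3 go.py P 1 0.041
```

```text
d cm [0.09 0.2  6.74] turn [-0.17 -0.01  0.04] tcp [ 0.6364 -0.0264  0.1084] t 19.05 f [-0.8 -0.2 -2.2] w 0.0482 g 73.6 j [-0.04  0.45 -0.13  0.99  0.    1.61]
```

```bash
python3 -m inch '[[0.05,0.1,0.3,0,0,0],[0,0,1.6,0,0,0],[0,0,1.6,0,0,0],[0,0,1.6,0,0,0],[0,0,1.0,0,0,0]]' >/dev/null; python3 -m inch '[[0,0,0.4,0,0,0],[0,-0.1,0.2,0,0,0],[0,0,0,0,0,0]]'; python3 go.py P 1 0.041
```

```text
time: 20.05
tool_pos: [0.6381, -0.0261, 0.0431]
orientation: [2.308, 2.131, 0.0]
ft_force: [-0.7, -0.2, -2.4]
gripper_width: 0.0483
grip_force: 73.6
d cm [0.05 0.02 0.21] turn [0.03 0.   0.05] tcp [ 0.6381 -0.0261  0.0431] t 20.05 f [-0.7 -0.2 -2.4] w 0.0483 g 73.6 j [-0.04  0.51 -0.2   0.86 -0.    1.61]
```

```bash
python3 -m inch '[[0,0,0.15,0,0,0],[0,0,0.1,0,0,0],[0,0,0,0,0,0]]'; python3 -m inch '[[0,0,0,0,0,0],[0,0,0,0,0,0],[0,0,0,0,0,0],[0,0,0,0,0,0]]' 0.85 >/dev/null; python3 -m inch '[[0,0,-2,0,0,0],[0,0,-4,0,0,0],[0,0,-4,0,0,0],[0,0,-1,0,0,0],[0,0,0,0,0,0]]' 1; python3 go.py S 0 0.14
```

```text
time: 20.42
tool_pos: [0.6383, -0.0261, 0.0412]
orientation: [2.307, 2.131, 0.001]
ft_force: [-1.8, -0.1, 4.7]
gripper_width: 0.0486
grip_force: 74.3
time: 21.55
tool_pos: [0.6383, -0.0261, 0.1507]
orientation: [2.307, 2.131, 0.001]
ft_force: [-0.3, 0.3, -0.4]
gripper_width: 0.0853
grip_force: 0.0
d cm [ 23.32 -17.83   1.05] turn [ 0.07 -0.    0.05] tcp [ 0.6383 -0.0261  0.1507] t 21.55 f [-0.3  0.3 -0.4] w 0.0853 g 0.0 j [-0.04  0.42 -0.07  1.07  0.    1.61]
```

```bash
python3 -m inch '[[3.9,-3.0,0,0,0,0],[3.9,-3.0,0,0,0,0],[3.9,-3.0,0,0,0,0],[3.9,-3.0,0,0,0,0]]' >/dev/null; python3 -m inch '[[3.9,-3.0,0,0,0,0],[3.8,-2.8,0,0,0,0],[0,0,0,0,0,0],[0,0,0,0,0,0]]'>/dev/null; python3 go.py S 0 0.021
```

```text
d cm [ 0.09  0.07 12.81] turn [-0.08  0.08  0.08] tcp [0.4784 0.2198 0.1491] t 22.55 f [ 0.1 -0.4  0.1] w 0.0854 g 0.0 j [ 0.43  0.23 -0.35  0.99 -0.    2.08]
```

```bash
python3 -m inch '[[0.1,0,4,0,0,0],[0,0,4,0,0,0],[0,0,3,0,0,0],[0,0,1.2,0,0,0],[0,0,0.5,0,0,0]]' >/dev/null && python3 -m inch '[[0,0,0,0,0,0],[0,0,0,0,0,0],[0,0,0,0,0,0],[0,0,0,0,0,0],[0,0,0,0,0,0]]' 0 80 >/dev/null && python3 -m inch '[[0,0,0,0,0,0],[0,0,0,0,0,0]]';python3 go.py S 0 0.021;python3 -m inch '[[0,0,-1,0,0,0],[0,0,-3,0,0,0],[0,0,-3,0,0,0],[0,0,-2,0,0,0],[0,0,0,0,0,0]]'; python3 go.py P 0 0.1
```

```text
time: 24.05
tool_pos: [0.4798, 0.2217, 0.0248]
orientation: [2.307, 2.131, 0.003]
ft_force: [-1.4, -1.0, 5.5]
gripper_width: 0.0549
grip_force: 85.4
d cm [-0.13 -0.08  0.38] turn [ 0.11 -0.06  0.06] tcp [0.4798 0.2217 0.0248] t 24.05 f [-1.4 -1.   5.5] w 0.0549 g 85.4 j [ 0.43  0.36 -0.5   0.71 -0.    2.08]
time: 24.68
tool_pos: [0.4802, 0.2219, 0.1152]
orientation: [2.307, 2.131, 0.005]
ft_force: [0.7, 0.2, -4.6]
gripper_width: 0.0554
grip_force: 86.0
d cm [-15.67  17.73   1.55] turn [ 0.18 -0.1   0.06] tcp [0.4802 0.2219 0.1152] t 24.68 f [ 0.7  0.2 -4.6] w 0.0554 g 86.0 j [ 0.43  0.26 -0.4   0.91 -0.    2.08]
```

```bash
python3 -m inch '[[-2.6,3.0,0,0,0,0],[-2.6,3.0,0,0,0,0],[-2.6,3.0,0,0,0,0],[-2.6,3.0,0,0,0,0]]' >/dev/null; python3 -m inch '[[-2.6,3.0,0,0,0,0],[-2.6,2.7,0,0,0,0],[0,0,0,0,0,0],[0,0,0,0,0,0]]'>/dev/null; python3 go.py P 0 0.0448
```

```text
d cm [0.   0.3  6.71] turn [-0.16 -0.    0.04] tcp [0.6418 0.0518 0.1119] t 25.68 f [-0.6  0.1 -4. ] w 0.0552 g 86.5 j [ 0.08  0.46 -0.11  1.    0.    1.73]
```

```bash
python3 -m inch '[[0.1,0.2,0.3,0,0,0],[0,0,1.6,0,0,0],[0,0,1.6,0,0,0],[0,0,1.6,0,0,0],[0,0,1.0,0,0,0]]' >/dev/null; python3 -m inch '[[0,0,0.4,0,0,0],[0,-0.1,0.2,0,0,0],[0,0,0,0,0,0]]'; python3 go.py P 0 0.0448
```

```text
time: 26.68
tool_pos: [0.6444, 0.0527, 0.0467]
orientation: [2.308, 2.131, 0.001]
ft_force: [0.4, 0.5, -4.2]
gripper_width: 0.0553
grip_force: 86.5
d cm [-0.1   0.03  0.19] turn [ 0.03 -0.01  0.05] tcp [0.6444 0.0527 0.0467] t 26.68 f [ 0.4  0.5 -4.2] w 0.0553 g 86.5 j [ 0.08  0.52 -0.18  0.87  0.    1.73]
```

Now I seat it, release, then back off and look.

```bash
python3 -m inch '[[0,0,0.15,0,0,0],[0,0,0.1,0,0,0],[0,0,0,0,0,0]]'; python3 -m inch '[[0,0,0,0,0,0],[0,0,0,0,0,0],[0,0,0,0,0,0],[0,0,0,0,0,0]]' 0.95 >/dev/null; python3 -m inch '[[0,0,-2,0,0,0],[0,0,-4,0,0,0],[0,0,-4,0,0,0],[0,0,-3,0,0,0],[0,0,0,0,0,0]]' 1; python3 -m inch '[[0,-4,0,0,0,0],[0,-4,0,0,0,0],[0,-4,0,0,0,0],[0,-4,0,0,0,0],[0,0,0,0,0,0]]'
python3 - <<'E'
from h import *
b=cam('side')['pixels'][140:330,180:400]; t=cam('top')['pixels'][140:290,130:410]
b=cv2.resize(b,(660,570),interpolation=cv2.INTER_CUBIC);cv2.imwrite('pics/j3.png',b[:,:,::-1])
cv2.imwrite('pics/j4.png',cv2.resize(t,None,fx=2.8,fy=2.8,interpolation=cv2.INTER_CUBIC)[:,:,::-1])
E
```

```text
time: 27.05
tool_pos: [0.6446, 0.0527, 0.0448]
orientation: [2.307, 2.131, 0.001]
ft_force: [-1.6, -0.5, 4.2]
gripper_width: 0.0552
grip_force: 87.3
time: 28.18
tool_pos: [0.6462, 0.0528, 0.1769]
orientation: [2.305, 2.129, 0.007]
ft_force: [0.4, -1.4, 0.8]
gripper_width: 0.0853
grip_force: 0.0
time: 28.8
tool_pos: [0.4811, 0.0653, 0.1726]
orientation: [-2.306, -2.131, 0.004]
ft_force: [0.3, 0.1, -0.5]
gripper_width: 0.0852
grip_force: 0.0
```

View pics/j3.png

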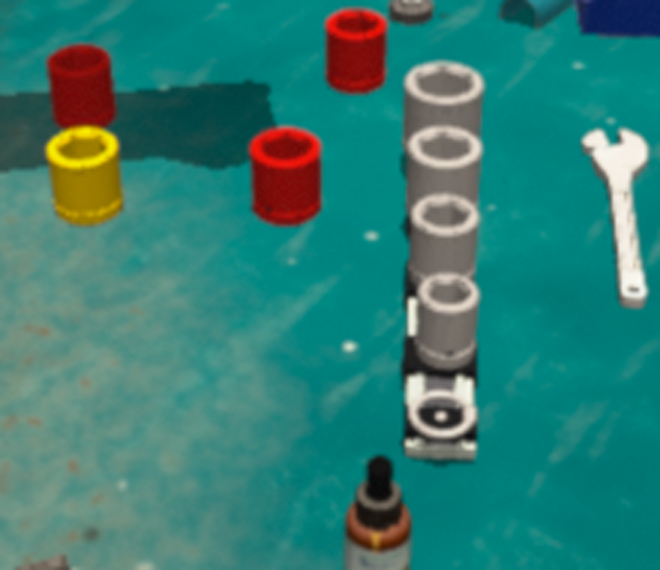

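View pics/j4.png

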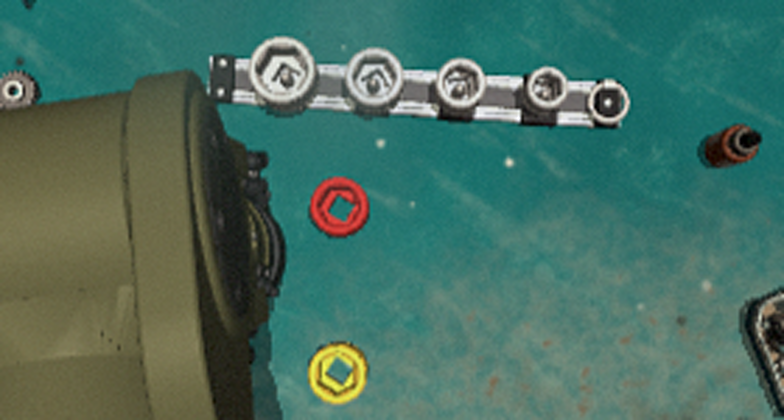

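In the side view the four sockets stand level on the rail, from (443,80) down to (448,290) next to the ring. In the top view a post tip shows inside each one, and the bottle is upright at (735,145). I'm handing the job in.

```bash
python3 -c "
from rig import manip; print(manip.close_job())"
```

```text
the job is handed in; nothing more can be done
None
```

The four sockets are on the rail in size order, with the 22 mm one next to the hanging ring and all of them seated as far as the pictures and heights show; the oil bottle is still standing, and I handed the job in at about 29 s.

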